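# Fill the gap in the cassette filing rack with the spacer that fits

### The job

The grey filing rack in front of the laptop has one empty pocket beside its row of filed cassettes. Of the three blue spacer blocks to the right of the laptop, find the one that fills the pocket, neither too wide to go in nor too loose, and put it in upright, fully down on the pocket's floor. Leave it there, and leave the other two blocks standing where they are.

Things in the scene. Friction and masses are not known exactly. Their poses are not given: they have to be found in the camera images.
- pocket (a point): the empty pocket of the grey filing rack, fixed for the episode: centre of the pocket's floor, 4 mm above the worktop. The pocket is 38 mm wide along the point's y and 46 mm across along its x, z up. Its walls are straight to 20 mm above the floor, then flare outward (7 mm on each side) as a lead-in, whose top edge is 32 mm above the floor, 36 mm above the worktop. The row of coloured cassettes standing on edge is on its +y side (left) and is no higher than the flared edge
- spacer_narrow: the narrowest of three loose blue plastic spacer blocks that stand right of the laptop in varying order. Body 22 mm wide (its own y) x 40 mm deep (own x) x 40 mm high; on top a finger grip centred on it, 14 mm thick (y) x 28 mm long (x) x 32 mm high with black ribs, so 72 mm high in all, 55 to 115 g. Origin: centre of the underside; z up
- spacer_medium: the middle one of three loose blue plastic spacer blocks that stand right of the laptop in varying order. Body 33 mm wide (its own y) x 40 mm deep (own x) x 40 mm high; on top a finger grip centred on it, 14 mm thick (y) x 28 mm long (x) x 32 mm high with black ribs, so 72 mm high in all, 55 to 115 g. Origin: centre of the underside; z up
- spacer_wide: the widest of three loose blue plastic spacer blocks that stand right of the laptop in varying order. Body 46 mm wide (its own y) x 40 mm deep (own x) x 40 mm high; on top a finger grip centred on it, 14 mm thick (y) x 28 mm long (x) x 32 mm high with black ribs, so 72 mm high in all, 55 to 115 g. Origin: centre of the underside; z up
Mind the look-alikes: they are no part of the job. What is shaped like the spacer_medium but purple is not meant.

How it is judged:
By the outcome, as a careful person would: the job done as asked, in the order asked, and still so for the second after the job is handed in, with the robot touching nothing.
It also fails if it takes over 42 s, if anything falls off the work surface, if the arm or the gripper's body presses on something with over 40 N, if the wrist force passes 120 N, or if a joint passes its speed limit or range.

### The arm

A 6-joint arm with a two-finger parallel gripper is mounted at the origin on a cart in front of the work surface, level with it; the furniture and walls round the work are solid. World frame = base frame: x ahead of the robot, y to its left, z up, the work surface at z = 0. Lengths are in mm, angles in rad, forces in N, time in s.
With the tool pointing down it reaches from about 275 to 825 mm from the base axis. Payload 4.9 kg.
Tool frame: the origin (TCP) lies midway between the tips of the shut fingers; the grasp point (between the pads) lies 19 mm behind it; z points along the fingers, x is the direction in which the jaws open and shut, and the axes are right-handed (so a half turn about z gives the same grasp; the last joint's range is limited). The gripper opens to 85 mm and grips with 20 to 120 N. Pads are 22 mm wide; open, the fingers measure 114 mm over their backs; the gripper's body (76 mm by 85 mm) begins 54 mm behind the grasp point. The pads swing forward as they close: fully open they stand 13 mm farther back than shut.
Start: joints at [-1.434, 0.326, -0.193, 1.052, 0, 1.437], TCP at [147.138, -529.971, 231.281] pointing down, gripper open.
Joint ranges: [-2.65, 2.65], [-0.97, 1.79], [-1.3, 1.35], [-1.93, 2.1], [-1.47, 1.37], [-3.14, 3.14]. Speed limits (rad/s): [2.57, 2.57, 3.14, 3.14, 3.14, 3.14].

### API

Orientations are given as [roll, pitch, yaw] about the fixed x, y, z axes, in that order (R = Rz(yaw) Ry(pitch) Rx(roll)).
In Python, from station import bot gives the robot as it stands.
- The arm moves only by the tool carry_out, never from a script. Its argument "steps" is text: rows parted by semicolons, each of 7 numbers parted by spaces: the opening in per cent of the stroke, from 0 (shut) to 100 (fully open), then the shift along the tool's x, y, z in m, then the turn, a rotation vector about the tool's x, y, z in rad. A call has 1 to 20 rows; each row shifts and turns the pose as measured when the row begins, along the tool's axes as they then stand; what a row does not reach is not made up. A row lasts 1/8 s, in which the tool goes at most 62.5 mm and 10.7 degrees, less where a joint would pass 70% of its speed; a pose out of reach is approached as far as the arm can. A call with a gripper value outside its range is refused whole. The fingers move at their own pace and stop on an object; "force" is the grip in N (left out, the last holds). Time passes only in rows, so rows that do not move let the fingers close. It gives the time, the measured TCP pose, the force and the opening at its end, in the units of the state.
- bot.observe(): the state, without advancing time (a new reading comes with each control period).
- bot.grab_frame(name): name is "scene" or "top" or "wrist"; returns (picture, depth): 384x512x3 uint8, red, green, blue; 384x512 float32, mm along the optical axis (not along the pixel's ray), 0 where there is no reading.
- bot.get_calibration(name): a dict with "mtx" (3x3 intrinsics, pixels), "world_from_camera" (4x4, takes a point from camera to world coordinates). Camera axes: x right, y up, looking along -z (the intrinsics and any distortion apply to the point x, -y, -z); pixel columns grow to the right and rows downward; lengths in mm; the calibration is good to about 2 mm. A picture is of the moment at which its call begins: read the wrist's pose just before it. get_calibration takes no time and is no camera call; for the wrist camera it gives the pose at the moment of the call.
- bot.close_job(): hands the job in, once; it reports no verdict.
The state is a dict: "t": time; "joint_pos": joint angles; "joint_velocities": joint speeds; "joint_efforts": joint torques, N m; "tcp_pos": TCP position; "orientation": TCP orientation; "wrist_force": force on the tool from outside, world axes, zero at the start; "ft_torque": the same for the moment, N m; "opening": finger opening in mm.
Only numpy, scipy, OpenCV 4.12 (cv2) and the standard library are available. Lean on these libraries where they do the work, as an engineer would, in place of code of your own. Each camera call takes 0.05 s, during which the arm holds its last target. There are 200 camera calls.

## Working session

There is one attempt and no reset: what is moved stays moved. The work goes in short steps, Python scripts to look and compute and a tool call to move; the robot and the scene stay as the last step left them, time stands still between calls to the robot, and variables do not carry over. Pictures are saved under pics/ and viewed, about 8 in all and at most 12, crops included, and the job is handed in when it is done.

Besides the shell and the picture viewer there is one more tool, called after ">>>" in YAML: its name, and indented under it one key for each argument. carry_out: Moves the arm, as the interface text tells. Its arguments: {"type":"object","properties":{"steps":{"type":"string"},"force":{"type":"number"}},"required":["steps"]}

```bash
mkdir -p pics; ls
cat > h.py <<'E'
import numpy as np, cv2
from station import bot
def grab(n,tag):
    c=bot.get_calibration(n); im,d=bot.grab_frame(n)
    cv2.imwrite(f'pics/{tag}.png',im[:,:,::-1]); np.savez(f'pics/{tag}.npz',im=im,d=d,K=c['mtx'],T=c['world_from_camera'])
    return im,d,np.array(c['mtx']),np.array(c['world_from_camera'])
def load(tag):
    z=np.load(f'pics/{tag}.npz'); return z['im'],z['d'],z['K'],z['T']
def ray(u,v,K,T):
    p=np.array([(u-K[0,2])/K[0,0],-(v-K[1,2])/K[1,1],-1.]); return T[:3,3],T[:3,:3]@p
def onz(u,v,z,K,T):
    o,r=ray(u,v,K,T); return o+r*(z-o[2])/r[2]
def cloud(d,K,T):
    v,u=np.mgrid[:d.shape[0],:d.shape[1]]
    p=np.stack([(u-K[0,2])/K[0,0]*d,-(v-K[1,2])/K[1,1]*d,-d],-1); return p@T[:3,:3].T+T[:3,3]
E
python3 - <<'E'
from h import *
s=bot.observe(); print(s)
for n in('scene','top','wrist'):
    im,d,K,T=grab(n,n+'0'); print(n,K.round(1).tolist(),T.round(2).tolist())
a=[cv2.imread(f'pics/{n}0.png') for n in('scene','top')]
cv2.imwrite('pics/both.png',cv2.resize(np.vstack(a),(400*1,600)) if 0 else a[1])
E
```

```text
pics
{'t': 0.0, 'joint_pos': array([-1.43420953e+00,  3.26921730e-01, -1.93625592e-01,  1.05203595e+00,
       -3.97443837e-06,  1.43658178e+00]), 'joint_velocities': array([ 1.48873908e-03,  6.66402285e-04, -9.55419305e-04, -9.42773928e-04,
       -1.10168295e-05,  4.24139238e-04]), 'joint_efforts': array([ 2.34911698e-03, -4.43397760e+01,  2.62441921e+01,  1.52219954e-02,
       -2.18651610e-05,  4.56204248e-06]), 'tcp_pos': array([ 147.04420643, -529.33752897,  230.49809972]), 'orientation': array([-3.14135748e+00,  1.77141082e-03, -1.29999478e+00]), 'wrist_force': array([-0.0813422 , -1.40558571, -0.05286687]), 'ft_torque': array([-0.0288468 , -0.01045545, -0.01839977]), 'opening': 85.33555302522579}
scene [[389.1, 0.0, 248.9], [0.0, 389.1, 190.4], [0.0, 0.0, 1.0]] [[0.73, 0.29, -0.62, -100.37], [-0.69, 0.3, -0.66, -891.65], [-0.01, 0.91, 0.42, 399.71], [0.0, 0.0, 0.0, 1.0]]
top [[459.0, 0.0, 253.2], [0.0, 459.0, 197.2], [0.0, 0.0, 1.0]] [[-0.03, 0.97, -0.22, 261.07], [-1.0, -0.03, 0.0, -307.2], [-0.01, 0.22, 0.97, 859.86], [0.0, 0.0, 0.0, 1.0]]
wrist [[269.8, 0.0, 255.3], [0.0, 269.8, 196.7], [0.0, 0.0, 1.0]] [[0.27, 0.91, 0.31, 228.03], [-0.96, 0.25, 0.09, -506.88], [-0.0, -0.32, 0.95, 373.02], [0.0, 0.0, 0.0, 1.0]]
```

View pics/top0.png

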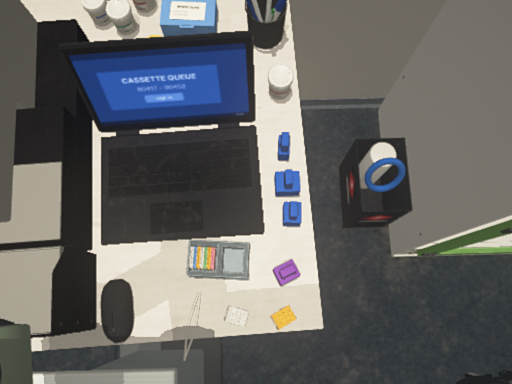

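View pics/scene0.png

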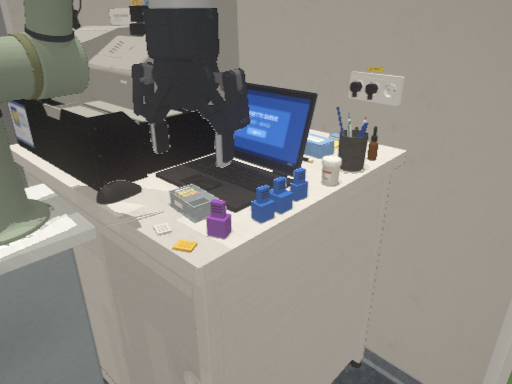

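Candidates in the top view: blue blocks at (284,146), (288,182) and (292,213). The purple look-alike is at (287,272), and the pocket is at about (234,260). Next I measure them and check a close crop.

Run:
```python
from h import *
im,d,K,T=load('top0'); P=cloud(d,K,T)
hsv=cv2.cvtColor(im,cv2.COLOR_RGB2HSV)
m=cv2.inRange(hsv,(105,120,40),(125,255,255)); m[:,:268]=0;m[:, 320:]=0;m[:120]=0;m[240:]=0
n,l,st,c=cv2.connectedComponentsWithStats(m)
for i in range(1,n):
    if st[i,4]<30: continue
    q=P[(l==i)]; z=q[:,2]
    print(st[i],c[i].round(1),'zrange',np.percentile(z,[2,50,98]).round(1))
    for a,b,t in((62,80,'grip'),(32,48,'body')):
        s=q[(z>a)&(z<b)]
        if len(s)>8:
            r=cv2.minAreaRect(s[:,:2].astype(np.float32)); print(t,len(s),'ctr',np.round(r[0],1),'size',np.round(r[1],1),'ang',round(r[2],1), s.min(0).round(1),s.max(0).round(1))
# pocket floor
Q=P[236:284,185:255]; 
print(np.round(P[240:282:3,200:254:4,2]).astype(int))
cv2.imwrite('pics/crop.png',np.hstack([cv2.resize(im[235:285,180:310,::-1],None,fx=4,fy=4,interpolation=2)[:, :400],cv2.resize(im[130:230,268:310,::-1],None,fx=4,fy=4,interpolation=2)[:200],cv2.resize(im[180:230,268:310,::-1],None,fx=4,fy=4,interpolation=2)]))
```

```text
[278 132  11  24 176] [283.6 142.8] zrange [36.3 69.2 73.2]
grip 103 ctr [ 549.1 -367.5] size [12.7 27. ] ang 88.2 [ 535.4 -374.2   63.8] [ 562.6 -360.9   74.2]
body 69 ctr [ 549.  -367.1] size [18.9 37.8] ang 85.3 [ 530.2 -375.3   33.6] [ 568.5 -356.3   45.8]
[275 170  25  23 460] [287.  180.9] zrange [35.4 39.3 72.8]
grip 119 ctr [ 477.1 -372.1] size [26.5 14.6] ang 2.3 [ 464.  -379.7   62.4] [ 490.4 -364.3   74.9]
body 335 ctr [ 477.9 -370.8] size [38.8 43.7] ang 1.8 [ 458.2 -392.9   33.7] [ 497.8 -348.8   42.6]
[284 202  17  22 320] [292.1 211.9] zrange [35.9 39.9 72.8]
grip 120 ctr [ 419.  -377.7] size [12.8 25.9] ang 88.8 [ 405.9 -384.3   62.7] [ 432.  -371.1   74.5]
body 199 ctr [ 419.3 -377.5] size [29.6 38.7] ang 86.7 [ 399.2 -392.9   35. ] [ 439.3 -362.2   44.8]
[[ 34  -2  -2  -3  -2  -4  -2  -4  -2  -3  -3   1  -1  -2]
 [ 30  31  29  31  31  30  32  31  32  36  37  34  34   0]
 [ 14  18  21  23  22  30  24  24  24  27  25  29  36  -4]
 [ 32  29  30  32   0  30   1   4   5   2   4  24  37   0]
 [ 31  31  31  29   0  28   3   2   4   2   4  26  35   0]
 [ 29  31  33  32   2  30   3   3   0   1  -1  28  35  -4]
 [ 29  32  30 860   2  29   1   1   0   4   1  28   3   1]
 [ 29  31  31  32   7  28   4   1   2   3   5  25   2  -1]
 [ 31  31  35  30  -1  27   2   5   2   3   3  27   3   3]
 [ 33  30  30  34  34  28   5   1   2   1   1  26   1  -1]
 [  1   5   2   5  37  29   2   2   1   3   4  27   0  -2]
 [ 30  29  27  29  36  25  27  28  25  21   6  28   2  -2]
 [  5  35  34  33  36  35  35  33  33  35  32  31   4  -1]
 [ -3  -2  -1   0  -3  -3   2   3   4   3   2   2   4  -3]]
```

View pics/crop.png

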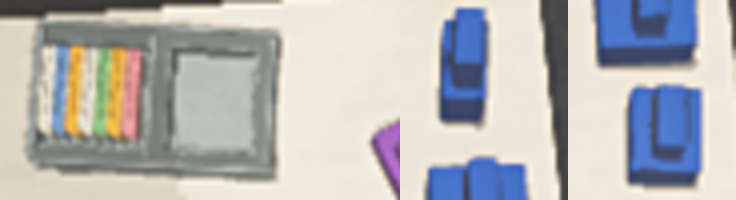

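The crop shows the narrow block at top, the wide one in the middle, and the medium one (292,213) nearest the robot. Their measured body widths are 19, 44 and 30 mm, which confirms the medium is the one at (419,-378). The empty pocket is to the right of the cassettes. Next I measure the pocket.

```bash
cat > pk.py <<'E'
from h import *
def fit(tag,box,c0):
    im,d,K,T=load(tag); P=cloud(d,K,T)
    u0,u1,v0,v1=box
    z=np.zeros(d.shape,np.uint8); z[v0:v1,u0:u1]=1
    m=((P[...,2]<14)&(z>0)&(d>0)).astype(np.uint8)
    m&=((abs(P[...,0]-c0[0])<27)&(abs(P[...,1]-c0[1])<24)).astype(np.uint8)
    m=cv2.morphologyEx(m,cv2.MORPH_OPEN,np.ones((3,3)))
    n,l,st,c=cv2.connectedComponentsWithStats(m); i=1+np.argmax(st[1:,4])
    v,u=np.nonzero(l==i); q=np.array([onz(a,b,4,K,T) for a,b in zip(u,v)])
    r=cv2.minAreaRect(q[:,:2].astype(np.float32)); print(tag,'floor',st[i],np.round(r[0],1),np.round(r[1],1),round(r[2],2),'mean',q.mean(0).round(1))
E
python3 - <<'E'
from pk import *
im,d,K,T=load('top0'); c=onz(235,261,4,K,T); print(c)
fit('top0',(210,256,236,284),c)
P=cloud(d,K,T)
z=P[...,2]; m=np.zeros(z.shape,bool); m[236:284,180:256]=1
m&=(z>20)&(z<45); r=cv2.minAreaRect(P[m][:,:2].astype(np.float32)); print('rack',np.round(r[0],1),np.round(r[1],1),r[2])
b=cv2.boxPoints(r); print(b.round(1))
# grip long axis medium: PCA
hsv=cv2.cvtColor(im,cv2.COLOR_RGB2HSV)
mb=cv2.inRange(hsv,(105,120,40),(125,255,255))>0
mb[:198]=0;mb[240:]=0;mb[:,:278]=0;mb[:,320:]=0
for lo,hi in((62,80),(33,48)):
    s=P[mb&(z>lo)&(z<hi)][:,:2]; w,V=np.linalg.eigh(np.cov(s.T)); print(np.degrees(np.arctan2(V[1,1],V[0,1])),s.mean(0))
E
```

```text
[ 336.93853249 -270.6312084     4.        ]
top0 floor [223 248  21  26 506] [ 338.1 -266.8] [37.3 46.1] 88.45 mean [ 338.7 -266.6    4. ]
rack [ 339.6 -240.9] [109.8  64.5] 85.66545867919922
[[ 303.3 -293.2]
 [ 367.6 -298.1]
 [ 375.9 -188.6]
 [ 311.6 -183.7]]
179.36574134688234 [ 418.91430821 -377.70285393]
-155.4526786820971 [ 416.97732756 -375.92102915]
```

>>> carry_out:
  steps: "100 0 0 0 0 0 0.144; 100 0 0 0 0 0 0.144; 100 -0.025 -0.045 0.01 0 0 0; 100 -0.025 -0.045 0.01 0 0 0; 100 -0.025 -0.045 0.01 0 0 0; 100 -0.025 -0.045 0.01 0 0 0; 100 -0.025 -0.045 0.01 0 0 0; 100 -0.025 -0.045 0.01 0 0 0; 100 0 0 0 0 0 0"
  force: 40

```text
t: 1.27
tcp_pos: [428.0, -383.0, 166.4]
orientation: [3.14, 0.003, -1.602]
wrist_force: [0.2, 0.7, 0.4]
opening: 85.3
```

```bash
cat > look.py <<'E'
from h import *
import sys
s=bot.observe(); print(s['t'],s['tcp_pos'].round(1),s['orientation'].round(4),s['wrist_force'].round(1))
im,d,K,T=grab('wrist',sys.argv[1]); P=cloud(d,K,T); z=P[...,2]
hsv=cv2.cvtColor(im,cv2.COLOR_RGB2HSV)
mb=cv2.inRange(hsv,(105,120,40),(125,255,255))
n,l,st,c=cv2.connectedComponentsWithStats(mb)
for i in range(1,n):
    if st[i,4]<300: continue
    for a,b in((64,82),(34,48)):
        q=P[(l==i)&(z>a)&(z<b)]
        if len(q)>20:
            r=cv2.minAreaRect(q[:,:2].astype(np.float32)); print(st[i],(a,b),np.round(r[0],1),np.round(r[1],1),round(r[2],1),'med z',np.median(q[:,2]).round(1))
E
python3 look.py w1
```

```text
1.275 [ 428.  -383.   166.4] [ 3.1398  0.0033 -1.6016] [0.2 0.7 0.4]
[ 224   32   24   52 1160] (64, 82) [ 552.3 -368.1] [13.4 27. ] 86.0 med z 71.7
[ 224   32   24   52 1160] (34, 48) [ 552.3 -368.3] [20.4 38.9] 85.4 med z 39.6
[ 219  116   47   42 1794] (64, 82) [ 481.9 -371.1] [27.  15.1] 0.5 med z 71.5
[ 219  116   47   42 1794] (34, 48) [ 482.  -371.1] [38.5 44.1] 1.1 med z 39.7
[ 236  170   30   48 1279] (64, 82) [ 423.9 -377.6] [14.3 26.5] 88.4 med z 71.4
[ 236  170   30   48 1279] (34, 48) [ 423.7 -377.2] [30.4 39.4] 88.7 med z 39.6
```

View pics/w1.png

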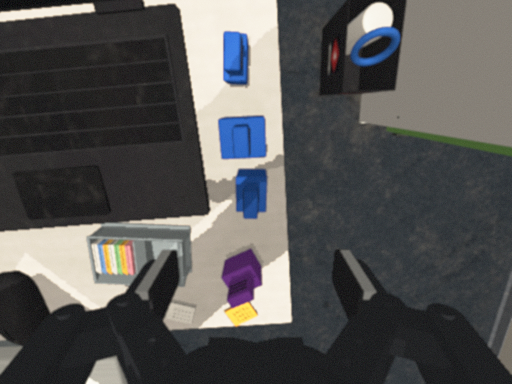

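The wrist view shows the narrow block at (236,57), the wide at (242,137), the medium at (251,192), the purple one at (241,275) and the pocket at about (160,255). Wrist and top views differ by about 4 mm in x, so I'll use relative offsets. Descend.

Run:
```python
from h import *
im,d,K,T=load('w1'); P=cloud(d,K,T); z=P[...,2]
# rack via top rim in the wrist view
m=np.zeros(z.shape,bool); m[215:290,80:195]=1
m&=(z>24)&(z<42)&(P[...,0]<385)&(P[...,1]<-170)
q=P[m]; print(len(q), q.min(0).round(1), np.percentile(q,[1,99],axis=0).round(1))
for v in range(222,290,6): print(v,[(int(P[v,u,0]),int(P[v,u,1]),int(z[v,u])) for u in range(130,196,6)])
```

```text
2727 [ 307.4 -297.2   24. ] [[ 310.7 -295.    24.4]
 [ 376.5 -186.3   36.5]]
222 [(378, -224, 0), (377, -231, 0), (377, -238, 0), (377, -245, 0), (377, -253, 0), (377, -261, 0), (376, -268, 0), (376, -276, 0), (376, -283, 0), (375, -291, 0), (375, -298, -1)]
228 [(371, -224, 3), (371, -231, 3), (370, -238, 3), (370, -246, 3), (370, -254, 3), (370, -261, 4), (370, -269, 3), (370, -276, 4), (370, -284, 4), (369, -291, 2), (368, -298, 2)]
234 [(370, -230, 18), (369, -237, 17), (369, -244, 16), (368, -251, 15), (368, -258, 15), (367, -264, 13), (367, -272, 14), (366, -279, 13), (365, -285, 12), (366, -293, 13), (360, -297, 2)]
240 [(362, -229, 19), (369, -243, 33), (366, -248, 27), (368, -256, 30), (370, -265, 35), (370, -272, 35), (370, -279, 35), (369, -285, 35), (369, -292, 35), (365, -297, 27), (352, -297, 3)]
246 [(361, -234, 30), (362, -242, 33), (359, -247, 28), (351, -247, 13), (345, -250, 3), (345, -258, 4), (344, -265, 3), (344, -273, 3), (358, -289, 28), (346, -289, 7), (343, -296, 2)]
252 [(354, -234, 32), (354, -241, 33), (350, -245, 27), (344, -247, 16), (336, -248, 3), (33
[... 582 characters left out ...]
441, -339, 202), (439, -340, 198), (433, -340, 191), (427, -340, 181), (315, -287, 14), (308, -292, 3)]
276 [(317, -224, 27), (318, -232, 27), (437, -329, 200), (441, -335, 206), (442, -338, 207), (440, -340, 205), (435, -340, 198), (431, -340, 192), (423, -339, 181), (315, -290, 25), (296, -289, -1)]
282 [(314, -227, 34), (512, -385, 308), (441, -334, 211), (441, -336, 210), (440, -339, 210), (437, -340, 206), (433, -340, 200), (427, -339, 192), (420, -339, 182), (310, -291, 32), (286, -288, -1)]
288 [(437, -327, 209), (438, -330, 210), (441, -336, 215), (441, -338, 214), (440, -340, 213), (436, -340, 208), (430, -340, 201), (425, -340, 193), (276, -271, -1), (277, -279, 0), (276, -287, 0)]
```

>>> carry_out:
  steps: "100 -0.0055 0.0055 0.035 0 0 -0.01; 100 0 0 0.04 0 0 0; 100 0 0 0.025 0 0 0; 100 0 0 0.01 0 0 0; 100 0 0 0 0 0 0"

```text
t: 1.95
tcp_pos: [417.5, -382.6, 56.0]
orientation: [3.14, -0.001, -1.6]
wrist_force: [-0.1, -0.1, 0.3]
opening: 85.6
```

```bash
python3 look.py w2
```

```text
1.95 [ 417.5 -382.6   56. ] [ 3.1398e+00 -1.0000e-03 -1.5999e+00] [-0.1 -0.1  0.3]
[ 192    0   51   55 2291] (64, 82) [ 540.1 -367.2] [ 5.  13.4] 6.4 med z 70.7
[ 192    0   51   55 2291] (34, 48) [ 542.7 -366.9] [21.6 20.3] 85.7 med z 39.6
[ 192  106   80   73 5149] (64, 82) [ 481.7 -371. ] [27.4 14.3] 1.9 med z 71.6
[ 192  106   80   73 5149] (34, 48) [ 481.4 -371. ] [38.7 44.6] 1.0 med z 39.7
[ 223  188   50   92 3792] (64, 82) [ 423.6 -377.3] [15.2 27.8] 88.4 med z 71.4
[ 223  188   50   92 3792] (34, 48) [ 423.5 -377.1] [31.5 39.4] 87.0 med z 39.6
```

View pics/w2.png

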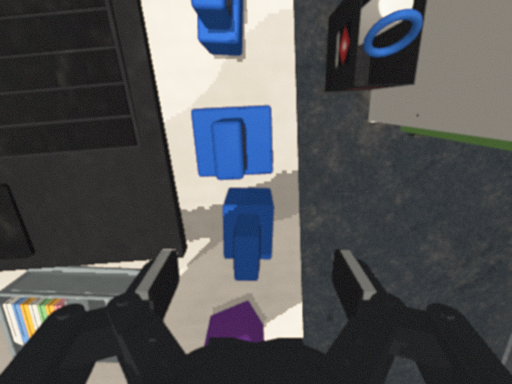

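The medium block stands centred between the fingers at about (247,235), roughly 5 mm to the +y side. Correct that, go down, and close.

>>> carry_out:
  steps: "100 -0.005 -0.005 0 0 0 0; 100 0 0 0 0 0 0"

```text
t: 2.25
tcp_pos: [424.2, -379.2, 58.7]
orientation: [-3.14, -0.004, -1.6]
wrist_force: [0.1, 0.1, 0.2]
opening: 85.5
```

>>> carry_out:
  steps: "100 0 0 0.01 0 0 0; 100 0 0 0 0 0 0"

```text
t: 2.5
tcp_pos: [424.9, -379.5, 48.9]
orientation: [-3.139, -0.006, -1.6]
wrist_force: [-0.3, -0.1, 0.0]
opening: 85.5
```

>>> carry_out:
  steps: "100 -0.002 0.002 0.002 0 0 0; 100 0 0 0 0 0 0; 0 0 0 0 0 0 0; 0 0 0 0 0 0 0; 0 0 0 0 0 0 0; 0 0 0 0 0 0 0; 0 0 0 0 0 0 0; 0 0 0 0 0 0 0"

```text
t: 3.5
tcp_pos: [422.9, -377.5, 46.8]
orientation: [-3.139, -0.006, -1.6]
wrist_force: [-0.6, -0.4, -0.2]
opening: 13.4
```

>>> carry_out:
  steps: "0 0 0 -0.01 0 0 0; 0 0 0 -0.025 0 0 0; 0 0 0 -0.03 0 0 0; 0 -0.0275 0.020 0 0 0 0; 0 -0.0275 0.020 0 0 0 0; 0 -0.0275 0.020 0 0 0 0; 0 -0.025 0.018 0 0 0 0; 0 0 0 0 0 0 0; 0 0 0 0 0 0 0"

```text
t: 4.62
tcp_pos: [346.8, -265.7, 117.5]
orientation: [-3.136, -0.01, -1.6]
wrist_force: [-0.9, -0.6, -1.6]
opening: 13.5
```

```bash
python3 look.py w3
python3 - <<'E'
from h import *
im,d,K,T=grab('top','t3')
cv2.imwrite('pics/t3c.png',cv2.resize(im[220:300,170:310,::-1],None,fx=4,fy=4))
a=cv2.imread('pics/w3.png'); b=cv2.resize(im[220:300,170:310,::-1],(512,293))
cv2.imwrite('pics/m3.png',cv2.resize(np.vstack([a,b]),(450,595)))
E
```

```text
4.625 [ 346.8 -265.7  117.5] [-3.1356 -0.0095 -1.6001] [-0.9 -0.6 -1.6]
[ 347    0  107   66 5109] (64, 82) [ 478.5 -370.6] [23.  15.6] 0.7 med z 71.5
[ 347    0  107   66 5109] (34, 48) [ 480.2 -370.7] [38.1 46.7] 0.7 med z 39.8
[ 229  198   53  101 3598] (64, 82) [ 366.9 -266.1] [31.3  1.4] 88.9 med z 78.6
```

View pics/m3.png

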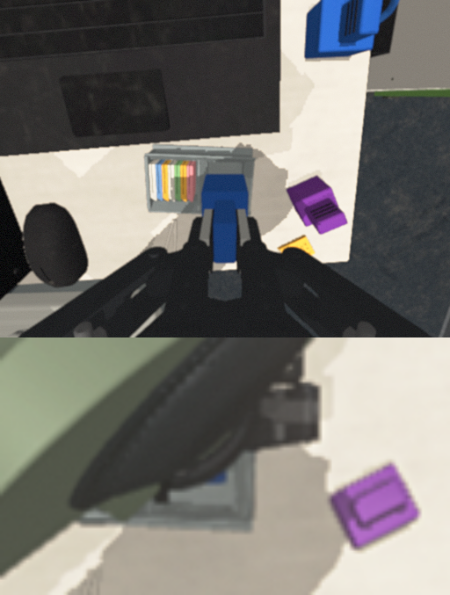

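The wrist view shows the block hanging upright over the pocket, close to centred. In the top view the arm hides it. Next I measure the visible pocket rims in this wrist frame.

Run:
```python
from h import *
im,d,K,T=load('w3'); P=cloud(d,K,T); z=P[...,2]
m=(z>33.5)&(z<38.5)&(P[...,0]>300)&(P[...,0]<385)&(P[...,1]<-180)&(P[...,1]>-305)&(d>0)
q=P[m]; print(len(q))
far=q[(q[:,0]>362)&(q[:,1]<-240)]; print('far rim x pctl',np.percentile(far[:,0],[2,50,98]).round(1),'fit',np.polyfit(far[:,1]+267,far[:,0],1).round(3))
ri=q[(q[:,1]<-288)&(q[:,0]<362)]; print('right rim',len(ri),np.percentile(ri[:,1],[2,50,98]).round(1), ri[:,0].min(),ri[:,0].max(),np.polyfit(ri[:,0]-340,ri[:,1],1).round(3))
dv=q[(abs(q[:,1]+240)<8)&(q[:,0]<362)]; print('div',len(dv),np.percentile(dv[:,1],[2,50,98]).round(1))
for v in (196,204,212,220,228,236): print(v,[(int(P[v,u,0]),int(P[v,u,1]),int(z[v,u])) for u in list(range(214,234,3))+list(range(276,296,3))])
# old top-view for scale of the same rim
im,d,K,T=load('top0'); P=cloud(d,K,T); z=P[...,2]
m=(z>20)&(z<42)&(P[...,0]>295)&(P[...,0]<385)&(P[...,1]<-240)&(P[...,1]>-305); q=P[m]
print('top ext',np.percentile(q[:,:2],[1,99],axis=0).round(1))
```

```text
1493
far rim x pctl [362.8 370.2 373.5] fit [3.50000e-02 3.69752e+02]
right rim 202 [-295.1 -292.4 -289.8] 307.4226706521368 361.8055184913989 [-6.00000e-02 -2.92542e+02]
div 214 [-242.4 -239.6 -232.6]
196 [(355, -229, 32), (355, -232, 31), (353, -234, 26), (346, -234, 4), (356, -240, 36), (355, -242, 32), (353, -245, 28), (349, -285, 17), (352, -287, 26), (353, -290, 31), (354, -292, 34), (354, -295, 35), (342, -302, 0), (342, -305, 0)]
204 [(348, -229, 32), (347, -231, 31), (345, -233, 25), (337, -233, 2), (348, -240, 34), (347, -242, 32), (346, -244, 27), (366, -280, 87), (344, -287, 27), (346, -290, 32), (347, -292, 35), (333, -299, 0), (333, -302, 0), (333, -305, 0)]
212 [(340, -228, 31), (340, -231, 32), (337, -232, 25), (329, -232, 4), (341, -239, 34), (340, -242, 32), (366, -251, 100), (366, -279, 101), (366, -281, 100), (338, -290, 32), (340, -292, 36), (325, -299, 0), (325, -302, 0), (325, -305, 0)]
220 [(332, -227, 32), (332, -230, 32), (329, -232, 25), (320, -232, 3), (334, -239, 36), (364, -249, 108), (365, -251, 110), (364, -278, 109), (364, -280, 110), (364, -282, 109), (332, -292, 35), (316, -299, 0), (315, -303, -1), (315, -306, 0)]
228 [(319, -225, 22), (325, -230, 33), (320, -231, 23), (319, -234, 22), (326, -238, 36), (359, -249, 108), (360, -251, 110), (359, -278, 110), (359, -280, 110), (358, -282, 108), (324, -292, 36), (307, -299, 0), (306, -303, 0), (306, -306, 0)]
236 [(316, -226, 31), (315, -229, 30), (315, -231, 31), (315, -234, 30), (317, -238, 35), (315, -240, 32), (354, -251, 109), (354, -278, 110), (353, -280, 110), (315, -289, 34), (297, -296, -1), (297, -299, 0), (429, -266, 260), (296, -306, -1)]
top ext [[ 305.5 -295.9]
 [ 370.6 -241.1]]
```

>>> carry_out:
  steps: "0 0.0003 0.0055 0.01 0 0 0; 0 0 0 0.008 0 0 0; 0 0 0 0 0 0 0; 0 0 0 0 0 0 0"

```text
t: 5.22
tcp_pos: [341.3, -267.1, 97.1]
orientation: [-3.137, -0.008, -1.601]
wrist_force: [0.0, -0.0, -1.1]
opening: 13.3
```

```bash
python3 look.py w4
python3 - <<'E'
from h import *
im,d,K,T=load('w4'); P=cloud(d,K,T); z=P[...,2]
# block's front face
hsv=cv2.cvtColor(im,cv2.COLOR_RGB2HSV); mb=cv2.inRange(hsv,(105,120,40),(125,255,255))>0
f=P[mb&(z>50)&(z<78)&(P[...,0]<390)]; print('face',len(f),np.median(f,0).round(1),np.percentile(f[:,1],[2,98]).round(1),'z',np.percentile(f[:,2],[2,98]).round(1))
# x profile along y bands beside the block, and right of it
for y0 in (-287,-265,-250):
    s=P[(abs(P[...,1]-y0)<2)&(z>2)&(z<40)&(P[...,0]>295)&(P[...,0]<390)&(d>0)]
    s=s[np.argsort(s[:,0])]; print(y0,[(round(a),round(c)) for a,b,c in s[::max(1,len(s)//25)]])
cv2.imwrite('pics/w4c.png',cv2.resize(im[120:320,170:350,::-1],None,fx=3,fy=3,interpolation=2))
E
```

```text
5.225 [ 341.3 -267.1   97.1] [-3.1368 -0.0083 -1.6012] [ 0.  -0.  -1.1]
[ 355    0  103   54 4511] (64, 82) [ 471.8 -370.6] [15.  10.5] 85.8 med z 71.1
[ 355    0  103   54 4511] (34, 48) [ 473.6 -371.1] [47.7 26.1] 88.8 med z 39.8
[ 229  198   53  101 3617] (64, 82) [ 361.1 -267.3] [31.7  1.6] 88.5 med z 73.6
face 544 [ 361.3 -267.4   67.6] [-282.5 -252.3] z [55.2 77.8]
-287 [(340, 30), (345, 28), (347, 29), (348, 3), (350, 29), (351, 27), (352, 27), (353, 25), (354, 19), (354, 28), (355, 19), (356, 19), (358, 24), (359, 29), (361, 28), (362, 25), (364, 28), (366, 31), (366, 5), (367, 33), (367, 4), (368, 35), (369, 35), (370, 3), (370, 36), (371, 36), (373, 2), (389, 15)]
-265 [(345, 3), (346, 3), (348, 2), (349, 3), (351, 3), (352, 4), (354, 3), (355, 4), (356, 3), (357, 4), (364, 24), (367, 29), (367, 8), (367, 12), (368, 3), (368, 32), (370, 34), (370, 4), (371, 3), (372, 35), (372, 4), (372, 35), (373, 3), (374, 3), (388, 15), (389, 13)]
-250 [(346, 3), (347, 4), (349, 3), (350, 4), (351, 4), (353, 3), (354, 12), (354, 4), (355, 12), (357, 4), (358, 5), (359, 23), (362, 24), (367, 28), (368, 14), (369, 11), (369, 4), (369, 2), (370, 33), (371, 4), (371, 4), (372, 36), (373, 35), (373, 37), (374, 5), (376, 3), (388, 15), (389, 15), (390, 15)]
```

View pics/w4c.png

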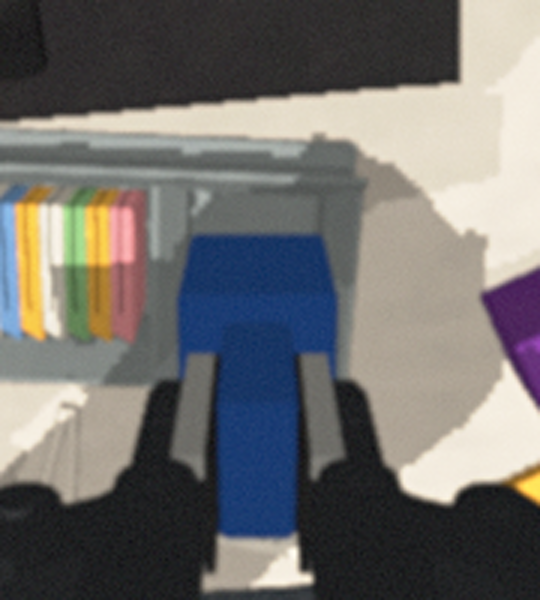

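Centred on x (pocket 341, block 341.3), with y about 0.7 mm off. Descend.

>>> carry_out:
  steps: "0 -0.0007 0 0.012 0 0 0; 0 0 0 0.012 0 0 0; 0 0 0 0.008 0 0 0; 0 0 0 0 0 0 0"

```text
t: 5.78
tcp_pos: [341.6, -266.5, 62.7]
orientation: [-3.137, -0.008, -1.601]
wrist_force: [0.1, 0.7, -1.1]
opening: 13.2
```

>>> carry_out:
  steps: "0 0 0 0.006 0 0 0; 0 0 0 0.004 0 0 0; 0 0 0 0.0015 0 0 0; 0 0 0 0 0 0 0"

```text
t: 6.28
tcp_pos: [341.9, -266.9, 50.9]
orientation: [-3.136, -0.009, -1.601]
wrist_force: [-0.3, 0.6, 0.8]
opening: 13.1
```

>>> carry_out:
  steps: "0 0 0 0.001 0 0 0; 0 0 0 0.001 0 0 0; 0 0 0 0 0 0 0"

```text
t: 6.65
tcp_pos: [342.0, -267.1, 51.1]
orientation: [-3.136, -0.01, -1.601]
wrist_force: [-0.7, 0.5, -0.7]
opening: 13.2
```

>>> carry_out:
  steps: "50 0 0 0 0 0 0; 50 0 0 0 0 0 0; 50 0 0 0 0 0 0; 50 0 0 -0.02 0 0 0; 50 0 0 -0.04 0 0 0; 50 0 0 -0.05 0 0 0; 50 0 0.03 -0.03 0 0 0; 50 0 0.03 0 0 0 0; 50 0 0 0 0 0 0; 50 0 0 0 0 0 0"

```text
t: 7.9
tcp_pos: [280.8, -264.9, 195.1]
orientation: [-3.135, -0.012, -1.6]
wrist_force: [-1.1, 0.5, -0.6]
opening: 42.8
```

```bash
python3 look.py w5
python3 - <<'E'
from h import *
im,d,K,T=load('w5'); P=cloud(d,K,T); z=P[...,2]
hsv=cv2.cvtColor(im,cv2.COLOR_RGB2HSV); mb=cv2.inRange(hsv,(105,120,40),(125,255,255))>0
near=(abs(P[...,0]-341)<35)&(abs(P[...,1]+267)<35)&mb
g=P[near&(z>70)]; b=P[near&(z>36)&(z<50)]
for q in(g,b): print(len(q),q.mean(0).round(1),np.percentile(q[:,2],[5,50,95]).round(1))
a,_,_,_=grab('scene','s5')
c1=cv2.resize(im[120:330,160:340,::-1],(500,583)); c2=cv2.resize(a[170:260,150:330,::-1],(290,145))
o=np.zeros((583,790,3),np.uint8); o[:,:500]=c1; o[:145,500:]=c2; cv2.imwrite('pics/m5.png',o)
E
```

```text
7.9 [ 280.8 -264.9  195.1] [-3.1347 -0.0118 -1.6002] [-1.1  0.5 -0.6]
[ 239  109   32   39 1155] (64, 82) [ 342.6 -267. ] [14.3 27.6] 88.7 med z 75.6
[ 239  109   32   39 1155] (34, 48) [ 342.3 -267.7] [32.5 39.6] 89.7 med z 43.6
451 [ 343.  -267.4   79.6] [74.1 75.6 76.9]
675 [ 344.5 -267.1   43.6] [42.3 43.6 45. ]
```

View pics/m5.png

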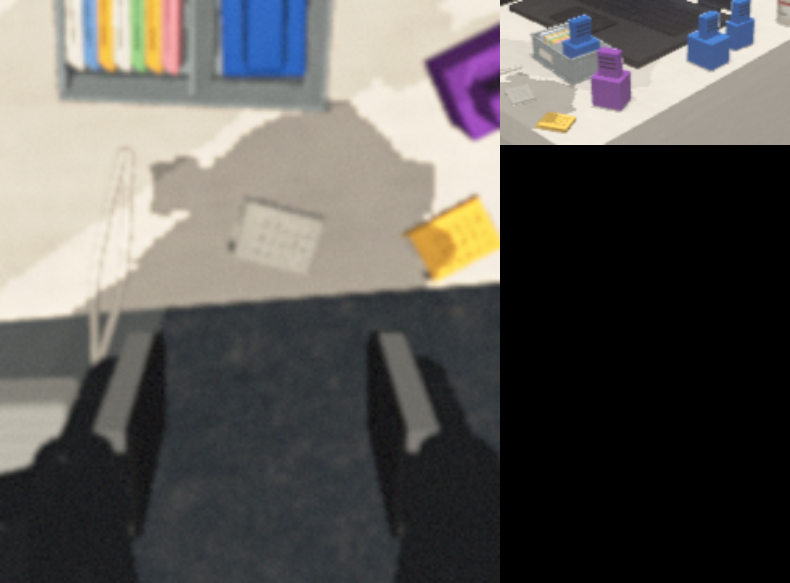

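The block stands upright in the pocket: its grip top is at 75.6 mm and its shoulder at 43.6 mm, each 4 mm above the tabletop readings, so it is on the floor. The scene view shows the other two blocks still standing. Hand in.

```bash
python3 -c "
from station import bot
print(bot.close_job())"
```

```text
the job is handed in; nothing more can be done
None
```

The medium blue spacer is in the rack's empty pocket, upright and on the floor, and I handed the job in at about 8 s of the 42 s allowed.

- **Choice:** the three blue blocks measured about 19, 44 and 30 mm wide, so the 30 mm one, the one nearest the robot, is the medium. I left the purple look-alike alone.
- **Seating:** after release, its grip top read 75.6 mm and its shoulder 43.6 mm. Both are 4 mm above the readings on the worktop, which is the pocket floor height.
- **Position:** it stands at about (342.5, −267). I had measured the pocket's centre at (341, −266).
- **Other blocks:** the last pictures show the narrow and wide blocks still standing and the gripper clear.
- **Forces:** wrist force readings stayed under 2 N per axis.
- **Disagreement:** the top and wrist cameras differed by about 4 mm in x. I placed the block using the wrist camera's close-up of both the block and the rim.

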